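Close up the row of pots on the display rail

ROBOT

A 6-joint arm with a two-finger parallel gripper is mounted at the origin on the work surface. World frame = base frame: x ahead of the robot, y to its left, z up, the work surface at z = 0. Lengths are in mm, angles in rad, forces in N, time in s.
With the tool pointing down it reaches from about 275 to 750 mm from the base axis. Payload 10.2 kg.
Tool frame: the origin (TCP) lies on the centre line of the jaws, within the pads' length; the fingertips stand 17 mm ahead of it and the grasp point (between the pads) lies 2 mm behind it; z points along the fingers, y is the line along which they close (so a half turn about z gives the same grasp; the last joint's range is limited). The gripper opens to 85 mm and grips with 20 to 120 N. Pads are 22 mm wide; open, the fingers measure 114 mm over their backs; the gripper's body (76 mm by 85 mm) begins 54 mm behind the grasp point. The pads swing forward as they close: fully open they stand 13 mm farther back than shut.
Start: joints at [0.995, 0.313, 1.498, -0, 1.331, -0.223], TCP at [181.414, 492.666, 248.294] pointing down, gripper open.
Joint ranges: [-2.94, 2.94], [-0.97, 2.17], [0.19, 2.56], [-1.23, 4.37], [0.02, 3.11], [-2.88, 2.88]. Speed limits (rad/s): [2.39, 2.39, 3.01, 3.14, 3.14, 3.14].

INTERFACE

Orientations are given as a unit quaternion [w, x, y, z].
In Python, from rig import ctrl gives the robot as it stands. The module is installed in compiled form; this text tells all that it offers.
- The arm moves only by the shell command python3 -m jog 'ROWS' [FORCE]. ROWS is JSON, a list of rows, each an object with "delta_pos": the shift along the world's x, y, z in mm, a list of three; "angular": the turn, a rotation vector about the world's x, y, z in rad, a list of three; "fingers": the opening, from 0 (shut) to 1 (fully open). In form: [{"delta_pos": [tx, ty, tz], "angular": [rx, ry, rz], "fingers": fingers}, ...]. A call has 1 to 10 rows; each row is the pose to reach, as a shift and turn from the pose commanded when the call began; what a row does not reach only later rows make up. A row lasts 1/8 s, in which the tool goes at most 62.5 mm and 10.7 degrees, less where a joint would pass 70% of its speed; a pose out of reach is approached as far as the arm can. A call with a gripper value outside its range is refused whole. The fingers move at their own pace and stop on an object; FORCE is the grip in N (left out, the last holds). Time passes only in rows, so rows that repeat a pose let the fingers close. It gives the time, the measured TCP pose, the force, the opening and the grip force at its end, in the units of the state.
- ctrl.sense(): the state, without advancing time (a new reading comes with each control period).
- ctrl.capture(name): name is "side" or "top" or "wrist"; returns a dict with "pixels" (400x640x3 uint8, blue, green, red), "fx", "fy", "cx", "cy" (pixels), "R" (3x3) and "t" (3): a world point X has camera coordinates R X + t. Camera axes: x right, y down, z forward; pixel columns grow to the right and rows downward; lengths in mm; the calibration is good to about 2 mm. A picture is of the moment at which its call begins. There is no depth.
- ctrl.finish_job(): hands the job in; it is judged then, once.
The state is a dict: "time_s": time; "joints": joint angles; "dq": joint speeds; "tau": joint torques, N m; "eef_pos": TCP position; "ee_rot": TCP orientation; "force": force on the tool from outside, world axes, zero at the start; "wrist_torque": the same for the moment, N m; "grip_width": opening from 0.0 (shut) to 1.0 (fully open); "grip_force": force on a finger pad.
Only numpy, scipy, OpenCV 4.12 (cv2) and the standard library are available. Lean on these libraries where they do the work, as an engineer would, in place of code of your own. Each camera call takes 0.05 s, during which the arm holds its last target. There are 200 camera calls.

TASK

On the black turntable a row of four small square ceramic pots stands in an aluminium rail. With the fingertips against the outer face of the rearmost pot only (the one farthest from the steel end stop), push the whole row steadily along the rail as one train, the pots staying together, until the front pot is against the end stop, then take the hand away. Slide the pots without picking any up or tipping it, do not ram them into the stop, and leave the other things where they are.

Things in the scene. Friction and masses are not known exactly. Their poses are not given: they have to be found in the camera images.
- rail: Locked black turntable, 410 mm across, top 14 mm above the table, with a straight aluminium channel fixed across it. Origin: its centre, on the table; x runs along the channel's middle to the end stop, z up. Channel: floor 18 mm above the table, from x = -182 to +162 mm, 47 mm wide inside, side walls 4 mm thick and 14 mm above its floor, open at the end away from the stop. Any yaw.
- stop_face (a point): Middle of the face of the steel end stop that the front pot must meet: 150 mm from the rail's origin along its x, 22 mm above the channel's floor; the stop block is 55 mm wide, 44 mm high and 12.5 mm thick. Axes as the rail's.
- pot_1: Square open-topped ceramic pot, 44 x 44 mm and 52 mm high, about 0.11 kg, walls 5 mm; origin at the centre of its underside, axes along the rail's at the start. The front pot, nearest the end stop, 65 to 105 mm short of it at the start.
- pot_2: Square open-topped ceramic pot, 44 x 44 mm and 52 mm high, about 0.11 kg, walls 5 mm; origin at the centre of its underside, axes along the rail's at the start. Second in the row, touching pot_1 and pot_3.
- pot_3: Square open-topped ceramic pot, 44 x 44 mm and 52 mm high, about 0.11 kg, walls 5 mm; origin at the centre of its underside, axes along the rail's at the start. Third in the row, touching pot_2 and pot_4.
- pot_4: Square open-topped ceramic pot, 44 x 44 mm and 52 mm high, about 0.11 kg, walls 5 mm; origin at the centre of its underside, axes along the rail's at the start. The rearmost pot, the one to push, on its face that looks away from the stop (22 mm behind its centre). The whole row slides freely under a few newtons.
- tape_roll: Bystander: paper-coloured roll of tape lying on the turntable beside the rail, 56 mm across, 24 mm high; origin at the centre of its underside.
- sample_pot: Bystander: small round bowl-shaped pot on the turntable on the other side of the rail, 56 mm across, 44 mm high; origin at the centre of its underside.
- marker: Bystander: marker pen lying on the table, 120 mm long, 12 mm thick; origin at the middle of its underside.
- big_pot: Bystander: square planter standing on the table, 85 x 85 mm and 80 mm high; origin at the centre of its underside.

How it is judged:
By the outcome, as a careful person would: the job done as asked, in the order asked, and still so for the second after the job is handed in, with the robot touching nothing.
It also fails if it takes over 38 s, if anything falls off the work surface, if the arm or the gripper's body presses on something with over 40 N, if the wrist force passes 120 N, or if a joint passes its speed limit or range.

## Working session

There is one attempt and no reset: what is moved stays moved. The work goes in short steps, Python scripts to look and compute and a shell command to move; the robot and the scene stay as the last step left them, time stands still between calls to the robot, and variables do not carry over. Pictures are saved under pics/ and viewed, at most 10 in all, crops included, and the job is handed in when it is done.

```bash
mkdir -p pics; python3 - <<'E'
from rig import ctrl
import cv2,numpy as np,pickle
s=ctrl.sense();print(s['time_s'],s['eef_pos'],s['ee_rot'],s['force'])
d={}
for n in ("side","top"):
    c=ctrl.capture(n);d[n]=c;cv2.imwrite(f"pics/{n}0.png",c["pixels"])
    print(n,c['fx'],c['cx'],c['cy'],np.round(c['R'],3).tolist(),np.round(c['t'],1))
pickle.dump(d,open('d0.pkl','wb'))
E
```

```text
0.0 [181.28133693 492.45850236 247.73455854] [-2.32606229e-04  1.75488770e-01  9.84481225e-01 -5.95816245e-04] [-0.23168697  0.10424873  0.76604908]
side 443.4183030314852 314.8944887503346 197.34536710524858 [[0.789, -0.615, 0.004], [-0.376, -0.488, -0.788], [0.486, 0.62, -0.616]] [-451.3  250.7  953.8]
top 376.6637888868065 315.1483471254883 201.91343951539864 [[0.017, -0.999, 0.035], [-0.983, -0.023, -0.183], [0.183, -0.031, -0.983]] [-33.8 559.3 879.7]
```

View pics/top0.png

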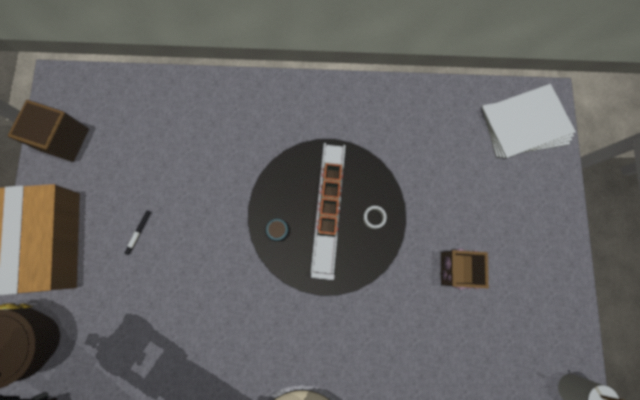

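View pics/side0.png

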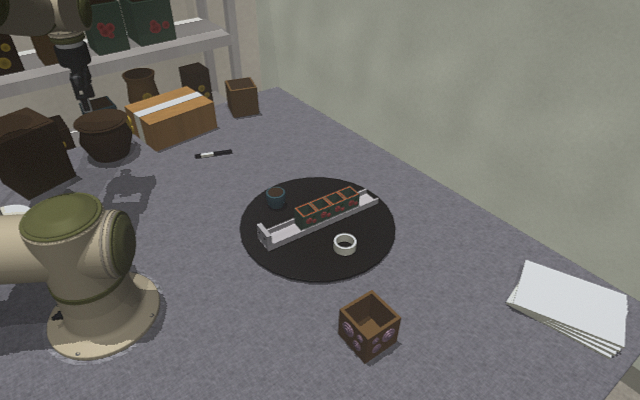

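The top view shows the rail running from (334,146) to (323,278), with the pot rims between (333,165) and (327,235). In the side view the steel stop block is at (264,235), the end near the robot. The rearmost pot is therefore the far one, and the push goes towards the robot.

```bash
cat > h.py <<'E'
import numpy as np,cv2
def ray(c,uv,z):
    d=c['R'].T@np.array([(uv[0]-c['cx'])/c['fx'],(uv[1]-c['cy'])/c['fy'],1]); o=-c['R'].T@c['t']
    return (o+d*(z-o[2])/d[2])
def proj(c,X):
    p=c['R']@np.array(X)+c['t']; return np.array([c['fx']*p[0]/p[2]+c['cx'],c['fy']*p[1]/p[2]+c['cy']])
E
python3 - <<'E'
import pickle,cv2,numpy as np
from h import *
d=pickle.load(open('d0.pkl','rb'));c=d['top'];im=c['pixels']
hsv=cv2.cvtColor(im,cv2.COLOR_BGR2HSV)
roi=np.zeros(im.shape[:2],np.uint8);cv2.circle(roi,(327,216),76,255,-1)
m=((hsv[...,2]<45)).astype(np.uint8)*255
wide=np.zeros_like(roi);wide[130:305,240:415]=255
k=max(cv2.findContours(m&wide,0,2)[0],key=cv2.contourArea);e=cv2.fitEllipse(cv2.convexHull(k));print('table',e,ray(c,e[0],14))
orange=((hsv[...,0]<18)&(hsv[...,1]>90)&(hsv[...,2]>50)).astype(np.uint8)*255&roi
orange[:,:300]=0
o=cv2.minAreaRect(cv2.findNonZero(orange));b=cv2.boxPoints(o);print('pots',o);P=np.array([ray(c,p,70) for p in b]);print(P.round(1),P.mean(0))
w=((hsv[...,1]<40)&(hsv[...,2]>110)).astype(np.uint8)*255&roi;w[:,352:]=0
w|=orange
r=cv2.minAreaRect(cv2.findNonZero(w));b=cv2.boxPoints(r);P=np.array([ray(c,p,32) for p in b]);print('rail',r,P.round(1),P.mean(0))
cv2.imwrite('pics/crop.png',np.hstack([cv2.resize(im[135:290,290:365],None,fx=3.7,fy=3.7,interpolation=cv2.INTER_CUBIC),cv2.resize(d['side']['pixels'][170:260,240:390],None,fx=3.4,fy=6.37)[:573]]))
E
```

```text
table ((374.1134033203125, 180.9031219482422), (32.856407165527344, 86.923828125), 143.18917846679688) [ 626.56916596 -177.03895183   14.        ]
pots ((330.179931640625, 199.0924530029297), (19.197778701782227, 69.7281494140625), 5.389311790466309)
[[481.3 -28.4  70. ]
 [653.7 -41.8  70. ]
 [650.4 -89.2  70. ]
 [478.  -74.2  70. ]] [565.86267728 -58.38471828  70.        ]
rail ((327.36328125, 211.65399169921875), (23.992584228515625, 134.45895385742188), 4.724451541900635) [[375.6 -13.4  32. ]
 [718.2 -35.4  32. ]
 [714.7 -97.9  32. ]
 [371.9 -71.8  32. ]] [545.10983754 -54.62635014  32.        ]Traceback (most recent call last):
  File "<stdin>", line 15, in <module>
    return _nx.concatenate(arrs, 1, dtype=dtype, casting=casting)
           ~~~~~~~~~~~~~~~^^^^^^^^^^^^^^^^^^^^^^^^^^^^^^^^^^^^^^^
ValueError: all the input array dimensions except for the concatenation axis must match exactly, but along dimension 0, the array at index 0 has size 574 and the array at index 1 has size 573
```

```bash
python3 -m jog '[{"delta_pos":[60,-60,0],"angular":[0,0,0.1],"fingers":0},{"delta_pos":[120,-120,0],"angular":[0,0,0.2],"fingers":0},{"delta_pos":[170,-170,0],"angular":[0,0,0.27],"fingers":0},{"delta_pos":[220,-230,0],"angular":[0,0,0.28],"fingers":0},{"delta_pos":[270,-290,0],"angular":[0,0,0.28],"fingers":0},{"delta_pos":[320,-350,0],"angular":[0,0,0.28],"fingers":0},{"delta_pos":[370,-410,0],"angular":[0,0,0.28],"fingers":0},{"delta_pos":[420,-460,0],"angular":[0,0,0.28],"fingers":0},{"delta_pos":[460,-510,-20],"angular":[0,0,0.28],"fingers":0},{"delta_pos":[500,-555,-40],"angular":[0,0,0.28],"fingers":0}]'
```

```text
time_s: 1.35
eef_pos: [601.2, 29.1, 230.3]
ee_rot: [0.0, 0.037, 0.999, 0.0]
force: [0.3, -0.0, -0.0]
grip_width: 0.001
grip_force: 0.0
```

```bash
python3 -m jog '[{"delta_pos":[0,0,-10],"angular":[0,0,0],"fingers":0},{"delta_pos":[0,0,-10],"angular":[0,0,0],"fingers":0},{"delta_pos":[0,0,-10],"angular":[0,0,0],"fingers":0}]'; python3 - <<'E'
from rig import ctrl
import cv2,pickle,numpy as np
s=ctrl.sense();print(s['time_s'],s['eef_pos'],s['ee_rot'],s['force'],s['grip_width'])
d={n:ctrl.capture(n) for n in ('wrist','top')};pickle.dump(d,open('d1.pkl','wb'))
cv2.imwrite('pics/w1.png',d['wrist']['pixels'])
c=d['wrist'];print(c['fx'],-c['R'].T@c['t'],c['R'].round(2).tolist())
E
```

```text
time_s: 1.72
eef_pos: [599.7, 32.0, 221.3]
ee_rot: [0.0, 0.036, 0.999, 0.0]
force: [0.6, -0.3, 0.8]
grip_width: 0.002
grip_force: 0.0
1.725 [599.74039072  31.97220667 221.2860595 ] [3.46975356e-04 3.56957694e-02 9.99362642e-01 2.60533310e-05] [ 0.63222285 -0.2869412   0.7779556 ] 0.0024151095500753376
323.8412728335801 [523.67242957  37.19103226 346.37793464] [[0.07, 1.0, -0.0], [0.95, -0.07, 0.3], [0.3, -0.02, -0.95]]
```

View pics/w1.png

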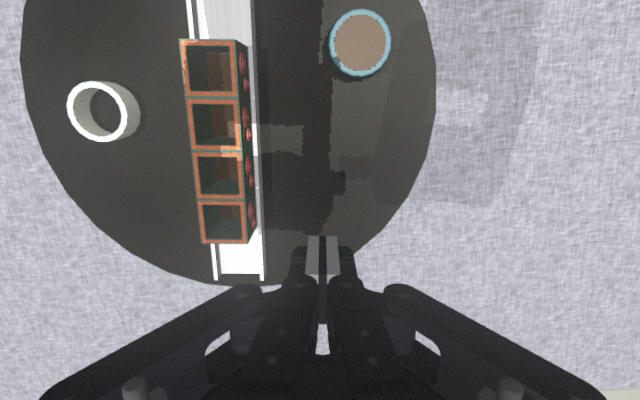

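The wrist view shows the four rims from (209,40) down to the rear edge at (224,243), and the open rail end at (216–263, 279). The fingers are shut and clear.

```bash
python3 - <<'E'
import pickle
from h import *
d=pickle.load(open('d1.pkl','rb'));c=d['wrist'];im=c['pixels']
hsv=cv2.cvtColor(im,cv2.COLOR_BGR2HSV)
m=((hsv[...,0]<18)&(hsv[...,1]>110)&(hsv[...,2]>110)).astype(np.uint8)*255
m[:,:170]=0;m[:,242:]=0;m[250:]=0;m[225:,:]=m[225:,:]
m[:,242:247]=0
pts=cv2.findNonZero(m).reshape(-1,2)
P=np.array([ray(c,p,70) for p in pts])
o=cv2.minAreaRect(P[:,:2].astype(np.float32));print('pots',o,cv2.boxPoints(o).round(1).tolist())
for p in [(180,40),(238,40),(202,243),(247,243)]: print(p,ray(c,p,70).round(1))
for p in [(214,279),(265,280),(186,0),(256,0)]: print(p,ray(c,p,32).round(1))
# orange per top view for side check
for n in [(333,148)]: pass
E
```

```text
pots ((566.7171020507812, -55.229862213134766), (45.339229583740234, 173.17056274414062), 85.2206039428711) [[478.5, -70.5999984741211], [651.0999755859375, -85.0], [654.9000244140625, -39.900001525878906], [482.29998779296875, -25.399999618530273]]
(180, 40) [478.1 -70.8  70. ]
(238, 40) [481.4 -25.7  70. ]
(202, 243) [652.1 -85.5  70. ]
(247, 243) [655.2 -43.3  70. ]
(214, 279) [714.3 -97.1  32. ]
(265, 280) [719.7 -40.8  32. ]
(186, 0) [441.2 -74.2  32. ]
(256, 0) [445.5 -14.2  32. ]
```

```bash
python3 -m jog '[{"delta_pos":[30,-35,-20],"angular":[0,0,-0.012],"fingers":0},{"delta_pos":[60,-70,-45],"angular":[0,0,-0.012],"fingers":0},{"delta_pos":[87,-98,-70],"angular":[0,0,-0.012],"fingers":0},{"delta_pos":[87,-98,-100],"angular":[0,0,-0.012],"fingers":0},{"delta_pos":[87,-98,-100],"angular":[0,0,-0.012],"fingers":0},{"delta_pos":[87,-98,-100],"angular":[0,0,-0.012],"fingers":0}]'; python3 - <<'E'
from rig import ctrl
import cv2,pickle
d={n:ctrl.capture(n) for n in ('wrist','side')};pickle.dump(d,open('d2.pkl','wb'))
import numpy as np
cv2.imwrite('pics/w2.png',np.hstack([d['wrist']['pixels'][:400,160:480],cv2.resize(d['side']['pixels'][130:280,230:410],(480,400))]))
print(ctrl.sense()['eef_pos'],ctrl.sense()['ee_rot'])
E
```

```text
time_s: 2.58
eef_pos: [687.6, -66.5, 122.6]
ee_rot: [0.001, 0.042, 0.999, -0.0]
force: [-0.1, 0.3, 0.7]
grip_width: 0.001
grip_force: 0.0
[687.66116597 -66.67398583 122.78701201] [ 1.53154255e-03  4.20089819e-02  9.99115997e-01 -3.53831816e-04]
```

View pics/w2.png

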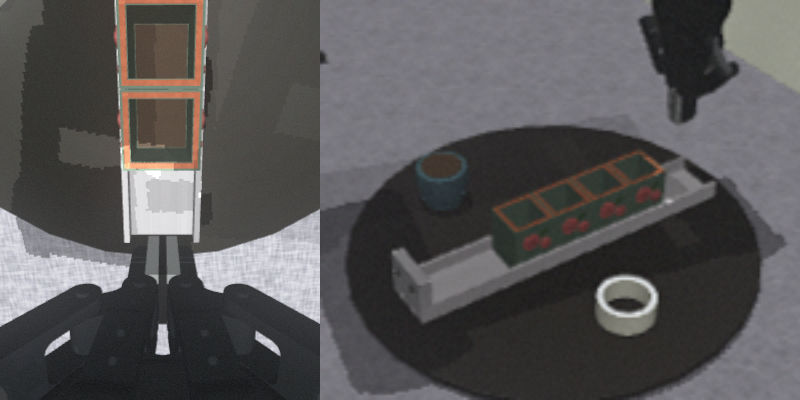

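The left half shows the rear pot's edge at crop row 168, cols 122–200, with the fingers centred on it (about col 162). The right half shows the fingers above the open end of the rail, and the stop's inner top edge from about (402,248) to (431,283).

```bash
python3 - <<'E'
import pickle
from h import *
d=pickle.load(open('d2.pkl','rb'));c=d['wrist']
for p in [(281,168),(361,168)]: print(ray(c,p,70).round(1))
for p in [(283,241),(359,242)]: print('end',ray(c,p,32).round(1))
s=d['side']
for p in [(402,248),(431,283)]: print('stop',ray(s,(230+(p[0]-320)*.375,130+p[1]*.375),62).round(1))
for p in [(493,211),(508,237)]: print('front',ray(s,(230+(p[0]-320)*.375,130+p[1]*.375),70).round(1))
E
python3 -m jog '[{"delta_pos":[0,0,-30],"angular":[0,0,0],"fingers":0},{"delta_pos":[0,0,-55],"angular":[0,0,0],"fingers":0},{"delta_pos":[0,0,-72],"angular":[0,0,0],"fingers":0},{"delta_pos":[0,0,-72],"angular":[0,0,0],"fingers":0},{"delta_pos":[0,0,-72],"angular":[0,0,0],"fingers":0}]'
```

```text
[651.2 -87.   70. ]
[655.  -42.2  70. ]
end [714.3 -98.   32. ]
end [719.8 -42.5  32. ]
stop [389.6 -16.3  62. ]
stop [384.6 -72.2  62. ]
front [482.3 -32.1  70. ]
front [471.1 -71.2  70. ]
time_s: 3.3
eef_pos: [687.8, -67.2, 50.0]
ee_rot: [0.001, 0.042, 0.999, -0.0]
force: [1.0, 0.7, 0.3]
grip_width: 0.001
grip_force: 0.0
```

```bash
python3 -m jog '[{"delta_pos":[-6,0.5,0],"angular":[0,0,0],"fingers":0},{"delta_pos":[-12,1,0],"angular":[0,0,0],"fingers":0},{"delta_pos":[-17,1.4,0],"angular":[0,0,0],"fingers":0},{"delta_pos":[-19,1.6,0],"angular":[0,0,0],"fingers":0},{"delta_pos":[-21,1.8,0],"angular":[0,0,0],"fingers":0},{"delta_pos":[-23,1.9,0],"angular":[0,0,0],"fingers":0},{"delta_pos":[-25,2.1,0],"angular":[0,0,0],"fingers":0},{"delta_pos":[-27,2.3,0],"angular":[0,0,0],"fingers":0},{"delta_pos":[-29,2.4,0],"angular":[0,0,0],"fingers":0},{"delta_pos":[-31,2.6,0],"angular":[0,0,0],"fingers":0}]'
```

```text
time_s: 4.55
eef_pos: [656.1, -64.5, 48.7]
ee_rot: [0.0, 0.042, 0.999, -0.0]
force: [2.9, -0.5, 0.3]
grip_width: -0.0
grip_force: 1.4
```

In contact at about 2.9 N. I'll keep pushing at a steady rate.

```bash
python3 -m jog '[{"delta_pos":[-2.5,0.2,0],"angular":[0,0,0],"fingers":0},{"delta_pos":[-5,0.4,0],"angular":[0,0,0],"fingers":0},{"delta_pos":[-8,0.7,0],"angular":[0,0,0],"fingers":0},{"delta_pos":[-11,0.9,0],"angular":[0,0,0],"fingers":0},{"delta_pos":[-14,1.2,0],"angular":[0,0,0],"fingers":0},{"delta_pos":[-17,1.4,0],"angular":[0,0,0],"fingers":0},{"delta_pos":[-20,1.7,0],"angular":[0,0,0],"fingers":0},{"delta_pos":[-23,1.9,0],"angular":[0,0,0],"fingers":0},{"delta_pos":[-26,2.2,0],"angular":[0,0,0],"fingers":0},{"delta_pos":[-29,2.4,0],"angular":[0,0,0],"fingers":0}]'
python3 - <<'E'
from rig import ctrl
import cv2,pickle
import numpy as np
d={n:ctrl.capture(n) for n in ('wrist','side')};pickle.dump(d,open('d3.pkl','wb'))
cv2.imwrite('pics/w3.png',np.hstack([d['wrist']['pixels'][:400,160:480],cv2.resize(d['side']['pixels'][130:280,230:410],(480,400))]))
E
```

```text
time_s: 5.8
eef_pos: [627.0, -62.1, 48.6]
ee_rot: [0.0, 0.042, 0.999, -0.0]
force: [3.6, -0.2, 1.3]
grip_width: -0.0
grip_force: 1.7
```

View pics/w3.png

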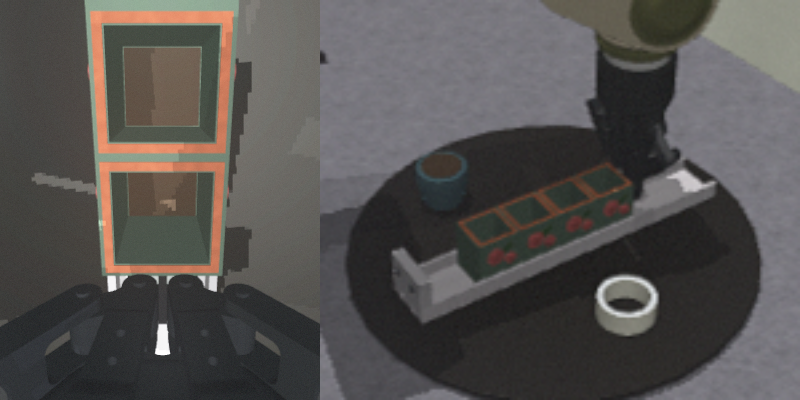

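The row is together and straight. The rear rim edge is at crop row 274 against the fingers, and the front pot is still short of the stop.

```bash
python3 - <<'E'
import pickle
from h import *
d=pickle.load(open('d3.pkl','rb'));c=d['wrist']
for p in [(263,274),(384,274)]: print(ray(c,p,70).round(1))
E
python3 -m jog '[{"delta_pos":[-3,0.3,0],"angular":[0,0,0],"fingers":0},{"delta_pos":[-6,0.5,0],"angular":[0,0,0],"fingers":0},{"delta_pos":[-9,0.8,0],"angular":[0,0,0],"fingers":0},{"delta_pos":[-12,1,0],"angular":[0,0,0],"fingers":0},{"delta_pos":[-15,1.3,0],"angular":[0,0,0],"fingers":0},{"delta_pos":[-18,1.5,0],"angular":[0,0,0],"fingers":0},{"delta_pos":[-21,1.8,0],"angular":[0,0,0],"fingers":0},{"delta_pos":[-24,2,0],"angular":[0,0,0],"fingers":0},{"delta_pos":[-27,2.3,0],"angular":[0,0,0],"fingers":0},{"delta_pos":[-30,2.5,0],"angular":[0,0,0],"fingers":0}]'
```

```text
[612.8 -82.8  70. ]
[616.5 -38.9  70. ]
time_s: 7.15
eef_pos: [596.9, -59.6, 48.6]
ee_rot: [-0.0, 0.042, 0.999, 0.0]
force: [3.1, -0.1, 0.1]
grip_width: 0.001
grip_force: 1.5
```

```bash
python3 -m jog '[{"delta_pos":[-2.5,0.2,0],"angular":[0,0,0],"fingers":0},{"delta_pos":[-5,0.4,0],"angular":[0,0,0],"fingers":0},{"delta_pos":[-7,0.6,0],"angular":[0,0,0],"fingers":0},{"delta_pos":[-9,0.8,0],"angular":[0,0,0],"fingers":0},{"delta_pos":[-11,0.9,0],"angular":[0,0,0],"fingers":0},{"delta_pos":[-12.5,1,0],"angular":[0,0,0],"fingers":0},{"delta_pos":[-14,1.2,0],"angular":[0,0,0],"fingers":0},{"delta_pos":[-15,1.3,0],"angular":[0,0,0],"fingers":0},{"delta_pos":[-16,1.4,0],"angular":[0,0,0],"fingers":0},{"delta_pos":[-17,1.4,0],"angular":[0,0,0],"fingers":0}]'
```

```text
time_s: 8.4
eef_pos: [580.0, -58.2, 48.6]
ee_rot: [-0.0, 0.042, 0.999, -0.0]
force: [2.5, -0.1, -0.1]
grip_width: -0.001
grip_force: 1.4
```

```bash
python3 -m jog '[{"delta_pos":[-1,0.1,0],"angular":[0,0,0],"fingers":0},{"delta_pos":[-2,0.2,0],"angular":[0,0,0],"fingers":0},{"delta_pos":[-3,0.3,0],"angular":[0,0,0],"fingers":0},{"delta_pos":[-3.8,0.3,0],"angular":[0,0,0],"fingers":0}]'
```

```text
time_s: 8.9
eef_pos: [576.2, -57.9, 48.6]
ee_rot: [-0.0, 0.042, 0.999, 0.0]
force: [2.3, 0.7, 0.3]
grip_width: 0.002
grip_force: 1.3
```

Next I creep forward a little at a time until the force rises.

```bash
python3 -m jog '[{"delta_pos":[-0.7,0.1,0],"angular":[0,0,0],"fingers":0},{"delta_pos":[-1.4,0.1,0],"angular":[0,0,0],"fingers":0}]'; python3 -m jog '[{"delta_pos":[-0.6,0.05,0],"angular":[0,0,0],"fingers":0}]'
```

```text
time_s: 9.15
eef_pos: [574.8, -57.8, 48.6]
ee_rot: [-0.0, 0.042, 0.999, -0.0]
force: [3.1, -0.6, -1.4]
grip_width: -0.0
grip_force: 1.3
time_s: 9.28
eef_pos: [574.2, -57.7, 48.5]
ee_rot: [-0.0, 0.042, 0.999, 0.0]
force: [3.0, -0.1, 0.2]
grip_width: -0.003
grip_force: 1.3
```

```bash
python3 -m jog '[{"delta_pos":[-0.6,0.05,0],"angular":[0,0,0],"fingers":0}]'
```

```text
time_s: 9.4
eef_pos: [573.6, -57.7, 48.6]
ee_rot: [-0.0, 0.042, 0.999, 0.0]
force: [1.9, -0.0, -0.3]
grip_width: -0.001
grip_force: 1.2
```

```bash
python3 -m jog '[{"delta_pos":[-0.6,0.05,0],"angular":[0,0,0],"fingers":0}]'
```

```text
time_s: 9.52
eef_pos: [573.2, -57.7, 48.6]
ee_rot: [0.0, 0.042, 0.999, -0.0]
force: [5.2, 0.1, -1.0]
grip_width: -0.003
grip_force: 2.4
```

```bash
python3 -m jog '[{"delta_pos":[-0.4,0.03,0],"angular":[0,0,0],"fingers":0}]'; python3 - <<'E'
from rig import ctrl
import cv2
s=ctrl.capture('side')['pixels'];cv2.imwrite('pics/s4.png',cv2.resize(s[170:270,230:390],(800,500),interpolation=cv2.INTER_CUBIC))
E
```

```text
time_s: 9.65
eef_pos: [573.2, -57.7, 48.7]
ee_rot: [0.001, 0.042, 0.999, -0.0]
force: [7.4, 0.3, -1.2]
grip_width: 0.003
grip_force: 3.3
```

View pics/s4.png

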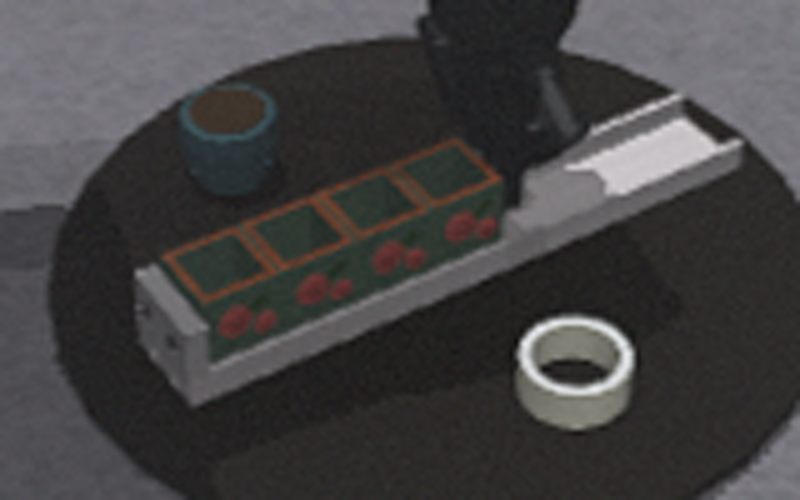

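The front pot meets the stop (around (205,340)), the row is closed up, and the force has risen to 7 N with no further motion. I'll back straight off along the rail, then lift.

```bash
python3 -m jog '[{"delta_pos":[1,-0.1,0],"angular":[0,0,0],"fingers":0},{"delta_pos":[3,-0.3,0],"angular":[0,0,0],"fingers":0},{"delta_pos":[8,-0.7,0],"angular":[0,0,0],"fingers":0},{"delta_pos":[18,-1.5,0],"angular":[0,0,0],"fingers":0},{"delta_pos":[30,-2.5,0],"angular":[0,0,0],"fingers":0},{"delta_pos":[38,-3.2,20],"angular":[0,0,0],"fingers":0},{"delta_pos":[40,-3.4,50],"angular":[0,0,0],"fingers":0},{"delta_pos":[40,-3.4,90],"angular":[0,0,0],"fingers":0},{"delta_pos":[40,-3.4,120],"angular":[0,0,0],"fingers":0},{"delta_pos":[40,-3.4,120],"angular":[0,0,0],"fingers":0}]'; python3 - <<'E'
from rig import ctrl
import cv2,numpy as np
w=ctrl.capture('wrist')['pixels'];s=ctrl.capture('side')['pixels']
cv2.imwrite('pics/s5.png',np.hstack([w[:,160:480],cv2.resize(s[130:280,230:410],(480,400))]))
E
```

```text
time_s: 10.95
eef_pos: [614.0, -61.3, 170.9]
ee_rot: [0.002, 0.042, 0.999, -0.001]
force: [0.2, -0.2, 0.2]
grip_width: 0.001
grip_force: 0.0
```

View pics/s5.png

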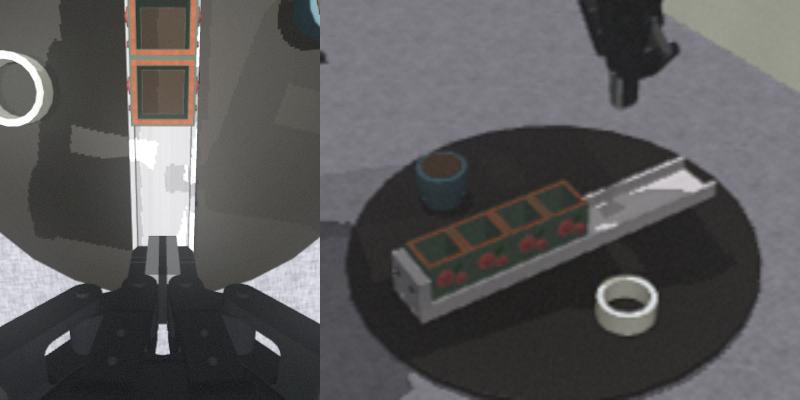

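The row is closed up against the stop (front pot at (430,275), rear edge at wrist crop row 124). The hand is clear and the tape roll and bowl have not moved.

```bash
python3 -c "
from rig import ctrl
print(ctrl.finish_job())"
```

```text
the job is handed in; nothing more can be done
None
```

I pushed the four pots along the rail as one closed-up row until the front pot met the end stop (force at contact about 7 N), withdrew the hand, and handed the job in at about 11 s of the 38 s allowed; no verdict was returned.

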